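Prove the bench's emergency stop and restart the line

TASK

Test the latching mushroom stop of the gas line: with the fingertips press the large mushroom button in until it stays in by itself when you let go, then, without pinching it, push its wing round clockwise (seen from above) until the button pops out, and let it turn back. Then push the flat round start button fully in and let it go. Grip and lift nothing, and leave the dial and everything else on the bench where it is.

Things in the scene. Friction and masses are not known exactly. Their poses are not given: they have to be found in the camera images.
- stop_box: Fixed white control box with the mushroom stop, 110 x 110 in plan, housing 60 high. On its top a round black shroud (86 outer diameter, wall 5, its rim 80 above the bench) surrounds the grey mushroom head. Origin: centre of the underside, z up; the head's axis stands on it. Sizes in mm.
- plunger (a joint): How far the mushroom is pressed in, in m: 0 out, 0.011 at the end stop. The spring pushes out with 3 N at 0 and 6 N at the stop; passing the catch needs about 6 N in all. Once pressed past about 0.010 and let go, it settles latched at about 0.008; once the twist frees the catch it springs back to 0.
- mushroom (a joint): Twist of the mushroom head, rad: 0 at rest, growing clockwise seen from above, end stop 1.2; it cannot turn the other way. A torsion spring of 0.025 N m at 0 and 0.065 N m at 0.8 turns it back to 0 when let go. The latch lets go at about 0.4 to 0.55; the head pops out and only then should it be let go.
- wing_top (a point): Mid-top of the straight grip wing across the mushroom head; moves with it. x along the wing, z up. Wing 60 long, 14 wide (8 wide in its top 4 and last 3 at each end), top 108 above the bench when out, 100 latched. Below it a low dome, 70 diameter: its crown 20, at 22 from the axis 22 below this point. Shroud rim 28 below when out, 20 latched. Sizes in mm.
- cheek_a: Side face of the wing (plate 54 long, 3 thick, 22 high, fixed to the head) on the +y side of wing_top's frame; origin in its middle, 15 below wing_top. Pushed near the wing's +x end, towards -y, it turns the head clockwise. Sizes in mm.
- cheek_b: Side face of the wing on the -y side, like cheek_a. Pushed near the wing's -x end, towards +y, it turns the head clockwise. Sizes in mm.
- start_box: Fixed white control box with the flat round start button, 80 x 80 in plan, 60 high. Origin: centre of the underside, z up. Sizes in mm.
- start (a joint): Travel of the start button, m: 0 out, 0.006 fully pressed, springs back; 1.5 N to start, 5 N fully down.
- start_top (a point): Centre of the top face of the start button: grey, round, 32 diameter, 82 above the bench when out, standing 10 out of a black collar of 48 diameter in the middle of the start box. z up. Sizes in mm.
- dial_box: Fixed white control box like the start box (80 x 80, 60 high) that carries a grey rotary dial (40 diameter, small bar grip, top 104 above the bench). Not part of the job. Sizes in mm.
- dial_mark (a point): White mark on the dial's bar, 18 from its axis, 104 above the bench; it moves if the dial is turned. Sizes in mm.
- vial: Loose bystander: amber vial, 24 diameter, 50 high (mm); origin at the centre of its underside. To be left alone.
- jar: Loose bystander: white jar with black lid, 34 diameter, 60 high (mm); origin at the centre of its underside. To be left alone.
- beaker: Loose bystander: glass beaker, 60 diameter, 75 high (mm); origin at the centre of its underside. To be left alone.
- spanner: Loose bystander: steel spanner, 160 long, lying flat (mm); origin at the centre of its underside. To be left alone.
- reagent: Loose bystander: clear bottle with blue cap, 60 diameter, 120 high (mm); origin at the centre of its underside. To be left alone.
- carton: Loose bystander: cardboard carton, 70 x 100 x 45 (mm); origin at the centre of its underside. To be left alone.
- fitting: Loose bystander: brass fitting, 34 diameter, 36 high (mm); origin at the centre of its underside. To be left alone.
Mind the look-alikes: they are no part of the job. Leave any orange or purple look-alike of the stop_box alone. Leave any purple look-alike of the start_box alone.

How it is judged:
On the way, in this order (a step that is already met when the one before it is completed fails the run):
1. the mushroom has been pressed in and stays in by itself (at least 6 mm, the fingers off it) (value of joint plunger above 0.006 m and contact force between the fingers and stop_box below 0.2 N), for 0.15 s.
2. the mushroom has been twisted and has popped out (value of joint plunger below 0.002 m), for 0.1 s.
3. the start button is pressed in (at least 4.5 of 6 mm) with the stop out (value of joint start above 0.0045 m and value of joint plunger below 0.002 m), for 0.05 s.
At the end, for the whole second after the job is handed in: The mushroom is out (within 1.5 mm) and turned back to rest (within 0.1 rad), and the start button is out again (within 1 mm) (value of joint plunger below 0.0015 m and value of joint mushroom below 0.1 rad and value of joint start below 0.001 m); the robot touches nothing.
It fails at once if a loose bystander is lifted, carried or pushed more than 30 mm, or tipped over (distance of any of vial, jar, beaker, spanner, reagent, carton, fitting from where it was at the start of the episode above 0.03 m or angle between any of vial, jar, beaker, spanner, reagent, carton, fitting's own z axis and vertical above 0.5 rad).
It fails at once if the dial is turned (its mark moves more than 6 mm) (distance of dial_mark from where it was at the start of the episode above 0.006 m).
It fails at once if the mushroom's wing is pinched: both of its side faces pressed by the fingers at once with over 2 N (contact force between the fingers and cheek_a above 2 N and contact force between the fingers and cheek_b above 2 N).
It fails at once if the start button is pressed while the stop is still in (value of joint start above 0.003 m and value of joint plunger above 0.004 m).
It also fails if it takes over 48 s, if anything falls off the work surface, if the arm or the gripper's body presses on something with over 40 N, if the wrist force passes 120 N, or if a joint passes its speed limit or range.

ROBOT

A 6-joint arm with a two-finger parallel gripper is mounted at the origin on the work surface. World frame = base frame: x ahead of the robot, y to its left, z up, the work surface at z = 0. Lengths are in m, angles in rad, forces in N, time in s.
With the tool pointing down it reaches from about 0.425 to 0.925 m from the base axis. Payload 12.5 kg.
Tool frame: the origin (TCP) lies between the finger pads; the fingertips stand 8 mm ahead of it and the grasp point (between the pads) lies 11 mm behind it; z points along the fingers, y is the line along which they close (so a half turn about z gives the same grasp; the last joint's range is limited). The gripper opens to 85 mm and grips with 20 to 120 N. Pads are 22 mm wide; open, the fingers measure 114 mm over their backs; the gripper's body (76 mm by 85 mm) begins 54 mm behind the grasp point. The pads swing forward as they close: fully open they stand 13 mm farther back than shut.
Start: joints at [1.04, 0.491, 1.559, -0, 1.092, -0.106], TCP at [0.258, 0.569, 0.239] pointing down, gripper open.
Joint ranges: [-3.1, 3.1], [-0.84, 2.19], [0.05, 2.79], [-1.13, 4.28], [0.06, 2.93], [-2.69, 2.69]. Speed limits (rad/s): [2.22, 2.22, 2.79, 3.14, 3.14, 3.14].

INTERFACE

Orientations are given as a unit quaternion [w, x, y, z].
In Python, from plant import * gives the robot as it stands.
- The arm moves only by the shell command python3 -m crank 'ROWS'. ROWS is JSON, a list of rows, each a list of 7 numbers: the shift along the tool's x, y, z in mm, then the turn, a rotation vector about the tool's x, y, z in degrees, then the finger opening in mm, from 0 to 85.4. In form: [[tx, ty, tz, rx, ry, rz, fingers], ...]. A call has 1 to 10 rows; each row shifts and turns the commanded pose from where the row before left it, along the tool's axes as they then stand; what a row does not reach is not made up. A row lasts 1/10 s, in which the tool goes at most 50 mm and 8.59 degrees, less where a joint would pass 70% of its speed; a pose out of reach is approached as far as the arm can. A call is refused whole if a number of a shift passes 50 or a number of a turn 8.59, either way. A call with a gripper value outside its range is refused whole. The fingers move at their own pace and stop on an object; the grip force is fixed at half the most. Time passes only in rows, so rows that do not move let the fingers close. It gives the time, the measured TCP pose, the force, the opening and the grip force at its end, in the units of the state.
- sense(): the state, without advancing time (a new reading comes with each control period).
- get_image(name): name is "side" or "top" or "wrist"; returns (picture, depth): 400x640x3 uint8, red, green, blue; 400x640 float32, m along the optical axis (not along the pixel's ray), 0 where there is no reading.
- calibration(name): a dict with "fov_y" (degrees; the focal length in pixels is half the picture's height over the tangent of half this angle, whatever the lens; pixels are square), "cx", "cy" (the principal point, pixels), "extrinsics" (4x4, takes a point from camera to world coordinates); the wrist camera has in their place "tool_from_camera" (4x4, takes a point from camera to tool coordinates, whose origin is the TCP and whose axes are the flange's). Camera axes: x right, y down, z forward; pixel columns grow to the right and rows downward; lengths in m; the calibration is good to about 2 mm. A picture is of the moment at which its call begins: read the wrist's pose just before it. calibration takes no time and is no camera call.
- finish_job(): hands the job in; it is judged then, once.
Trained networks look in the newest picture that a camera, given by its name, has taken for a name from the list of things; names that differ only in an ending like _2 or _b are one class to them, and where a whole thing is asked for, a point or a joint stands for the part that bears it (a point fixed in the world has none). Each returns a list of dicts, best first, with "p" (0 to 1); they miss things now and then, are a little off and sometimes report something else, mostly with a low value. They report only what shows in the picture. A call takes as long as a camera call. They do not tell look-alikes from the thing itself.
- find_in(camera, name): "xyz" ([x, y, z] in m, in world coordinates, good to about 4 mm: the middle of the surface that is visible of it).
The state is a dict: "t": time; "q": joint angles; "joint_vel": joint speeds; "tau": joint torques, N m; "ee_pos": TCP position; "tool_rot": TCP orientation; "ft_force": force on the tool from outside, world axes, zero at the start; "torque": the same for the moment, N m; "width": finger opening in m; "gripper_force": force on a finger pad.
Only numpy, scipy, OpenCV 4.12 (cv2) and the standard library are available. Lean on these libraries where they do the work, as an engineer would, in place of code of your own. Each camera call takes 0.05 s, during which the arm holds its last target. There are 200 camera calls.

## Working session

There is one attempt and no reset: what is moved stays moved. The work goes in short steps, Python scripts to look and compute and a shell command to move; the robot and the scene stay as the last step left them, time stands still between calls to the robot, and variables do not carry over. Pictures are saved under pics/ and viewed, at most 10 in all, crops included, and the job is handed in when it is done.

```bash
mkdir -p pics; ls; cat > h.py <<'E'
from plant import *
import numpy as np, cv2
from scipy.spatial.transform import Rotation as R
def save(n,f):
    im,d=get_image(n); cv2.imwrite('pics/'+f,im[:,:,::-1]); np.save('pics/'+f+'.npy',d); return im,d
def Tcam(n):
    c=calibration(n); 
    if 'extrinsics' in c: return np.array(c['extrinsics']),c
    s=sense(); q=s['tool_rot']; T=np.eye(4); T[:3,:3]=R.from_quat([q[1],q[2],q[3],q[0]]).as_matrix(); T[:3,3]=s['ee_pos']
    return T@np.array(c['tool_from_camera']),c
def cloud(n,d):
    T,c=Tcam(n); f=200/np.tan(np.radians(c['fov_y'])/2)
    v,u=np.mgrid[:400,:640]; P=np.stack([(u-c['cx'])/f*d,(v-c['cy'])/f*d,d],-1)
    W=P@T[:3,:3].T+T[:3,3]; W[d==0]=np.nan; return W
E
python3 - <<'E'
from h import *
im,d=save('top','top1.png'); W=cloud('top',d); np.save('pics/Wtop.npy',W)
for n in ['stop_box','wing_top','start_box','start_top','dial_box','cheek_a','reagent','beaker']:
    print(n,[(np.round(r['xyz'],3).tolist(),round(r['p'],2)) for r in find_in('top',n)])
s=sense(); print(s['t'],s['ee_pos'],s['tool_rot'],s['width'],s['ft_force'])
E
```

```text
pics
stop_box [([0.23, -0.255, 0.063], 0.98), ([0.405, -0.338, 0.06], 0.84), ([0.569, -0.235, 0.064], 0.64)]
wing_top [([0.577, -0.231, 0.086], 0.82), ([0.405, -0.348, 0.087], 0.63), ([0.226, -0.262, 0.086], 0.55)]
start_box [([0.64, -0.006, 0.057], 0.96), ([0.508, -0.018, 0.06], 0.7), ([0.577, -0.234, 0.087], 0.45)]
start_top [([0.514, -0.014, 0.082], 0.42), ([0.508, -0.02, 0.059], 0.25)]
dial_box [([0.728, 0.175, 0.084], 0.73), ([0.549, 0.23, 0.06], 0.64)]
cheek_a [([0.577, -0.233, 0.103], 0.4), ([0.367, 0.066, 0.015], 0.4)]
reagent [([0.725, 0.178, 0.083], 0.81)]
beaker [([0.368, 0.07, 0.014], 0.56)]
0.45 [0.25755427 0.56944962 0.23926566] [ 3.98176070e-07  2.10801755e-01  9.77528833e-01 -2.27881713e-05] 0.08564185837579094 [-0.06074299  0.57290861 -1.17099721]
```

View pics/top1.png

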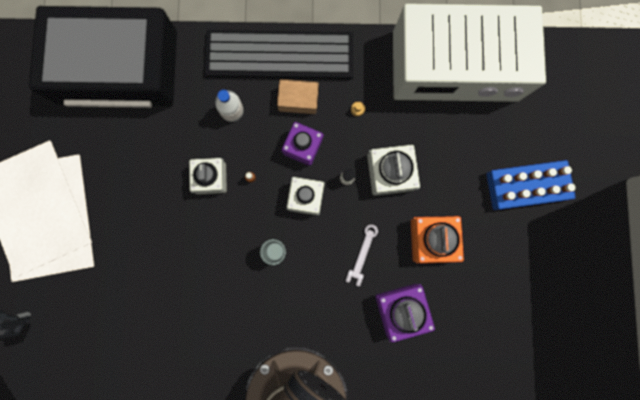

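The white stop box is at px (395,170), the white start box at (305,195) and the dial at (207,175). The purple and orange boxes are the look-alikes. Next I go above the stop box with the fingers closed.

```bash
python3 -m crank '[[-33,-33,0,0,0,0,0],[-33,-33,0,0,0,0,0],[-33,-33,0,0,0,0,0],[-33,-33,0,0,0,0,0],[-33,-33,0,0,0,0,0],[-33,-33,0,0,0,0,0],[-33,-33,0,0,0,0,0],[-33,-33,0,0,0,0,0],[-33,-33,0,0,0,0,0],[-33,-33,0,0,0,0,0]]'; python3 -m crank '[[-33,-33,0,0,0,0,0],[-33,-33,0,0,0,0,0],[-33,-33,0,0,0,0,0],[-33,-33,0,0,0,0,0],[-33,-33,0,0,0,0,0],[-33,-33,0,0,0,0,0],[-33,-33,0,0,0,0,0],[0,0,0,0,0,0,0],[0,0,0,0,0,0,0]]'
python3 - <<'E'
from h import *
s=sense(); print(s['t'],s['ee_pos'],s['tool_rot'],s['width'],s['ft_force'],s['q'])
im,d=save('wrist','w1.png'); W=cloud('wrist',d); np.save('pics/Ww1.npy',W)
for n in ['stop_box','wing_top','cheek_a','cheek_b','start_top']:
    print(n,[(np.round(r['xyz'],3).tolist(),round(r['p'],2)) for r in find_in('wrist',n)])
print(calibration('wrist'))
E
```

```text
t: 1.45
ee_pos: [0.4226, 0.131, 0.2396]
tool_rot: [0.0, 0.211, 0.978, 0.0]
ft_force: [1.0, 0.8, -1.0]
width: 0.0
gripper_force: 0.0
t: 2.35
ee_pos: [0.5373, -0.1735, 0.2388]
tool_rot: [-0.0, 0.212, 0.977, 0.0]
ft_force: [-0.3, 0.9, -0.3]
width: -0.0
gripper_force: 0.0
2.35 [ 0.53726441 -0.17350643  0.23882179] [-4.04622395e-04  2.11669042e-01  9.77341300e-01  1.91431723e-04] -4.8079628432316546e-05 [-0.30649771  0.92924763 -0.26237253] [-4.29449070e-01  4.05944423e-01  1.70943622e+00  2.34145509e-04
  1.02708455e+00 -1.57380181e+00]
stop_box [([0.559, -0.123, 0.057], 0.74), ([0.558, -0.232, 0.056], 0.63)]
wing_top [([0.408, -0.338, 0.089], 0.92)]
cheek_a [([0.577, -0.234, 0.096], 0.62), ([0.408, -0.341, 0.099], 0.6)]
cheek_b [([0.577, -0.234, 0.096], 0.62), ([0.408, -0.341, 0.099], 0.6)]
start_top [([0.516, -0.018, 0.08], 0.84), ([0.644, -0.006, 0.084], 0.83)]
{'fov_y': 61.7293489153123, 'cx': 318.17112080122314, 'cy': 195.5144792074131, 'tool_from_camera': array([[-1.24161070e-03, -9.53294278e-01, -3.02040524e-01,
         7.85350358e-02],
       [ 9.99999051e-01, -1.36401382e-03,  1.94334985e-04,
        -1.09992418e-03],
       [-5.97245877e-04, -3.02039996e-01,  9.53295067e-01,
        -1.33593764e-01],
       [ 0.00000000e+00,  0.00000000e+00,  0.00000000e+00,
         1.00000000e+00]])}
```

View pics/w1.png

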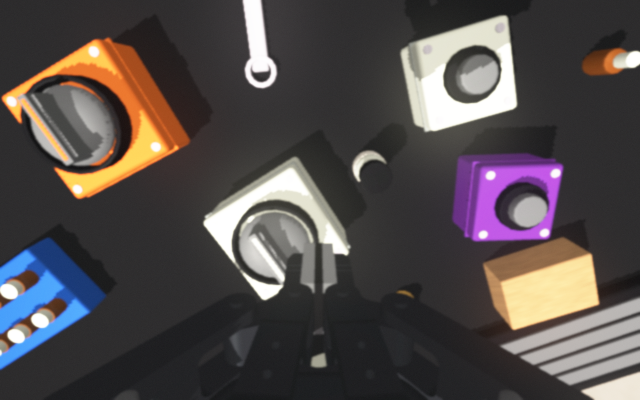

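The stop's wing is at about (268,255), its lower end hidden by the gripper. The start button is at (475,72). Now the wing direction from depth.

```bash
python3 - <<'E'
from h import *
for n in ['Ww1','Wtop']:
    W=np.load(f'pics/{n}.npy'); 
    for c,lo,hi in [((.577,-.233),.101,.114),((.577,-.233),.072,.084),((.512,-.018),.076,.086)]:
        m=(np.hypot(W[...,0]-c[0],W[...,1]-c[1])<.06)&(W[...,2]>lo)&(W[...,2]<hi)
        P=W[m]; 
        if len(P)<5: print(n,lo,len(P)); continue
        r=cv2.minAreaRect((P[:,:2]*1000).astype(np.float32))
        w,v=np.linalg.eigh(np.cov(P[:,:2].T)); print(n,lo,len(P),P.mean(0).round(4),r,'dir',np.degrees(np.arctan2(v[1,1],v[0,1])).round(1),P[:,2].max().round(4))
        cc,rad=cv2.minEnclosingCircle((P[:,:2]*1000).astype(np.float32)); print('   circ',cc,rad)
E
```

```text
Ww1 0.101 820 [ 0.574  -0.2393  0.1055] ((577.9319458007812, -239.5133514404297), (56.80426788330078, 14.87775707244873), 7.027084827423096) dir -174.6 0.1094
   circ (578.2516479492188, -242.01490783691406) 28.60672950744629
Ww1 0.072 2480 [ 0.5671 -0.2395  0.0794] ((573.7041015625, -242.06265258789062), (72.3799819946289, 85.33028411865234), 26.686105728149414) dir 112.8 0.084
   circ (579.5269165039062, -239.34495544433594) 42.98974609375
Ww1 0.076 1249 [ 0.5084 -0.0165  0.0808] ((508.76873779296875, -15.794670104980469), (30.994308471679688, 31.341968536376953), 47.47373580932617) dir 71.3 0.0833
   circ (508.68389892578125, -15.824140548706055) 15.958697319030762
Wtop 0.101 145 [ 0.5794 -0.2378  0.1063] ((579.3343505859375, -238.7623291015625), (59.64186477661133, 14.841472625732422), 7.553889274597168) dir -172.2 0.1119
   circ (579.228759765625, -237.96701049804688) 29.8541202545166
Wtop 0.072 456 [ 0.5774 -0.2367  0.0798] ((579.329345703125, -238.21664428710938), (85.2936019897461, 84.0051040649414), 58.243812561035156) dir 112.9 0.084
   circ (579.4224853515625, -238.50982666015625) 43.45189666748047
Wtop 0.076 133 [ 0.5086 -0.0141  0.0813] ((507.4106750488281, -13.394432067871094), (31.38381004333496, 33.433109283447266), 51.038360595703125) dir 168.7 0.0854
   circ (506.860595703125, -11.604731559753418) 18.71900749206543
```

Stop axis at about (0.579, -0.239), with the wing 7° off world x. Start button at about (0.508, -0.015). I align tool y with the wing and go over it.

```bash
python3 -m crank '[[0,0,0,0,0,8.33,0],[0,0,0,0,0,8.33,0],[0,0,0,0,0,8.33,0],[0,0,0,0,0,8.33,0],[0,0,0,0,0,8.33,0],[0,0,0,0,0,8.33,0],[0,0,0,0,0,8.33,0],[-35,16,0,0,0,0,0],[-35,17,0,0,0,0,0],[0,0,0,0,0,0,0]]'; python3 -m crank '[[0,0,40,0,0,0,0],[0,0,40,0,0,0,0],[0,0,25,0,0,0,0],[0,0,0,0,0,0,0],[0,0,0,0,0,0,0]]'
python3 - <<'E'
from h import *
s=sense(); print(s['t'],s['ee_pos'],s['tool_rot'],s['ft_force'])
x=R.from_quat(np.roll(s['tool_rot'],-1)).as_matrix(); print(x.round(3))
im,d=save('wrist','w2.png'); save('side','s2.png')
E
```

```text
t: 3.65
ee_pos: [0.5808, -0.2405, 0.239]
tool_rot: [0.001, 0.661, 0.751, 0.0]
ft_force: [-1.0, 0.4, -0.8]
width: -0.0002
gripper_force: 0.0
t: 4.15
ee_pos: [0.5794, -0.2376, 0.1351]
tool_rot: [0.0, 0.66, 0.751, 0.0]
ft_force: [1.1, 0.1, 0.4]
width: -0.0001
gripper_force: 0.0
4.15 [ 0.57944001 -0.23763197  0.13506207] [6.80057612e-05 6.60084325e-01 7.51191502e-01 7.45530170e-05] [1.08483045 0.09924904 0.44470635]
[[-0.129  0.992  0.   ]
 [ 0.992  0.129  0.   ]
 [-0.     0.    -1.   ]]
```

View pics/w2.png

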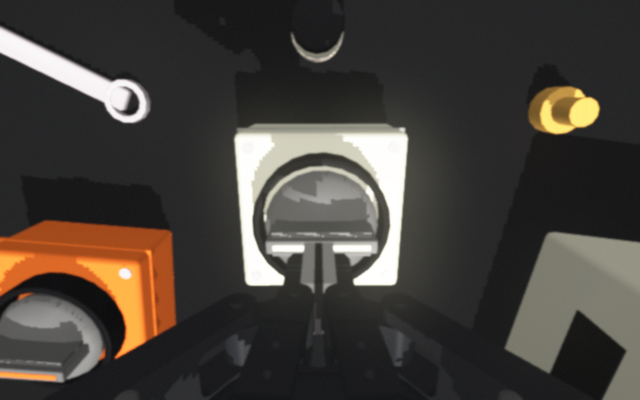

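The closed fingertips (320,270) are centred over the wing, which spans px 265–377 at row 247 and is parallel to tool y. Pressing.

```bash
python3 -m crank '[[0,0,15,0,0,0,0],[0,0,5,0,0,0,0],[0,0,5,0,0,0,0],[0,0,4,0,0,0,0],[0,0,0,0,0,0,0]]'; python3 -m crank '[[0,0,1.5,0,0,0,0],[0,0,0,0,0,0,0],[0,0,0,0,0,0,0]]'
```

```text
t: 4.75
ee_pos: [0.5795, -0.2381, 0.1057]
tool_rot: [0.0, 0.66, 0.751, 0.0]
ft_force: [-0.6, 0.9, 5.1]
width: 0.0005
gripper_force: 2.5
t: 5.05
ee_pos: [0.5795, -0.2381, 0.105]
tool_rot: [0.001, 0.66, 0.751, 0.0]
ft_force: [-2.1, 2.6, 9.6]
width: 0.0
gripper_force: 4.6
```

```bash
python3 -m crank '[[0,0,0.7,0,0,0,0],[0,0,0,0,0,0,0],[0,0,-10,0,0,0,0],[0,0,-20,0,0,0,0],[0,0,0,0,0,0,0],[0,0,0,0,0,0,0]]'
python3 - <<'E'
from h import *
s=sense(); print(s['ee_pos'])
im,d=save('wrist','w3.png'); W=cloud('wrist',d)
m=(np.hypot(W[...,0]-.579,W[...,1]+.239)<.035)&(W[...,2]>.092)&(W[...,2]<.114); m[262:]=0
P=W[m]; print(len(P),np.histogram(P[:,2],np.arange(.09,.116,.002)))
r=cv2.minAreaRect((P[:,:2]*1000).astype(np.float32)); print(r)
E
```

```text
t: 5.65
ee_pos: [0.5792, -0.2381, 0.1333]
tool_rot: [0.0, 0.66, 0.751, 0.0]
ft_force: [-0.2, -0.3, -0.1]
width: 0.0
gripper_force: 0.0
[ 0.57922174 -0.23812079  0.13325674]
2310 (array([  0, 348, 555, 579, 822,   6,   0,   0,   0,   0,   0,   0,   0]), array([0.09 , 0.092, 0.094, 0.096, 0.098, 0.1  , 0.102, 0.104, 0.106,
       0.108, 0.11 , 0.112, 0.114, 0.116]))
((579.8245849609375, -240.37930297851562), (60.02716827392578, 14.969486236572266), 7.451744079589844)
```

Latched: the wing top is at 100 mm. Now I go beside the far end of the wing on its +y side, with the tips at 89 mm.

```bash
python3 -m crank '[[24,21,0,0,0,0,0],[0,0,20,0,0,0,0],[0,0,16.5,0,0,0,0],[0,0,0,0,0,0,0],[0,0,0,0,0,0,0]]'
python3 - <<'E'
from h import *
s=sense(); print(s['ee_pos'])
save('side','s4.png'); im,d=save('wrist','w4.png'); 
E
```

```text
t: 6.2
ee_pos: [0.5968, -0.2116, 0.0962]
tool_rot: [-0.001, 0.66, 0.751, -0.0]
ft_force: [0.6, 0.5, -0.6]
width: -0.0001
gripper_force: 0.0
[ 0.59677352 -0.21159042  0.09615248]
```

View pics/s4.png

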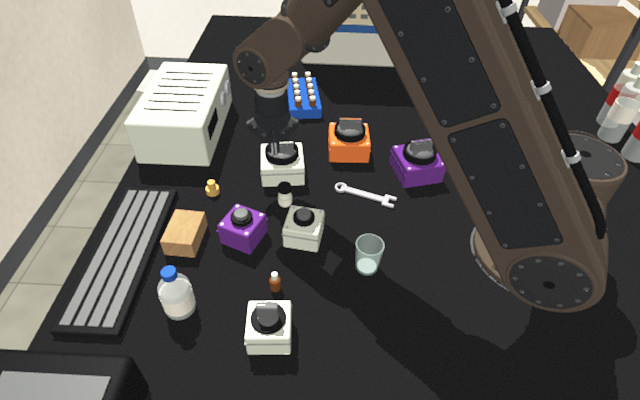

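View pics/w4.png

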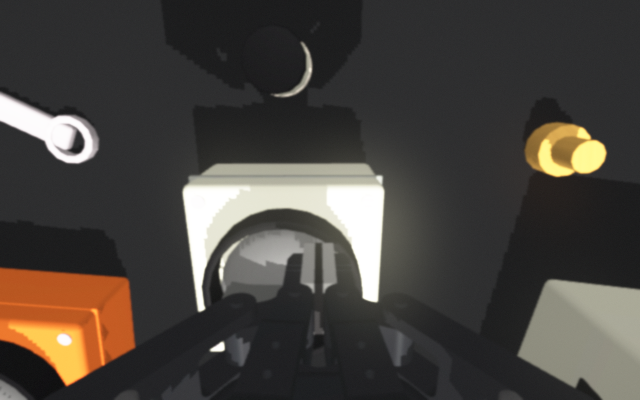

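The fingers are at (320,270) inside the far half, clear of the wing. I close the gap, then sweep along an arc round the head axis.

```bash
python3 -m crank '[[-5,0,0,0,0,0,0],[-2,0,0,0,0,0,0],[-1.8,1.6,0,0,0,5,0],[-1.8,1.6,0,0,0,5,0],[-1.8,1.6,0,0,0,5,0],[-1.8,1.6,0,0,0,5,0],[0,0,0,0,0,0,0]]'
```

```text
t: 7.0
ee_pos: [0.6043, -0.226, 0.0969]
tool_rot: [0.0, 0.781, 0.624, 0.0]
ft_force: [0.3, 0.9, 0.6]
width: -0.0004
gripper_force: 0.7
```

```bash
python3 -m crank '[[-1.8,1.6,0,0,0,5,0],[-1.8,1.6,0,0,0,5,0],[0,0,0,0,0,0,0]]'
```

```text
t: 7.3
ee_pos: [0.6065, -0.2302, 0.0968]
tool_rot: [0.0, 0.832, 0.555, 0.0]
ft_force: [2.1, 2.0, 0.6]
width: 0.0
gripper_force: 1.1
```

```bash
python3 -m crank '[[-2,1.6,0,0,0,5,0],[-2,1.6,0,0,0,5,0],[0,0,0,0,0,0,0],[0,0,0,0,0,0,0]]'
python3 - <<'E'
from h import *
im,d=save('wrist','w5.png'); W=cloud('wrist',d); T=W
m=(np.hypot(W[...,0]-.579,W[...,1]+.239)<.035)&(W[...,2]>.084)&(W[...,2]<.13)
P=W[m]; print(len(P),np.histogram(P[:,2],np.arange(.084,.13,.003)))
im,d=save('side','s5.png'); W=cloud('side',d)
m=(np.hypot(W[...,0]-.579,W[...,1]+.239)<.036)&(W[...,2]>.07)&(W[...,2]<.13)
P=W[m]; print(len(P),np.histogram(P[:,2],np.arange(.07,.13,.004)))
cv2.imwrite('pics/s5c.png',cv2.resize(im[90:200,220:340,::-1],None,fx=4,fy=4))
E
```

```text
t: 7.7
ee_pos: [0.6078, -0.235, 0.0968]
tool_rot: [0.0, 0.876, 0.482, 0.0]
ft_force: [2.3, 1.5, 0.7]
width: 0.0
gripper_force: 1.3
4310 (array([1641,  264,  231,  293,  246,  195,  136,  103,  107,  117,  129,
        112,   69,  470,  136]), array([0.084, 0.087, 0.09 , 0.093, 0.096, 0.099, 0.102, 0.105, 0.108,
       0.111, 0.114, 0.117, 0.12 , 0.123, 0.126, 0.129]))
451 (array([ 4, 33, 74, 77, 57, 25, 23, 33, 42, 42, 15,  6, 10,  6]), array([0.07 , 0.074, 0.078, 0.082, 0.086, 0.09 , 0.094, 0.098, 0.102,
       0.106, 0.11 , 0.114, 0.118, 0.122, 0.126]))
```

View pics/s5c.png

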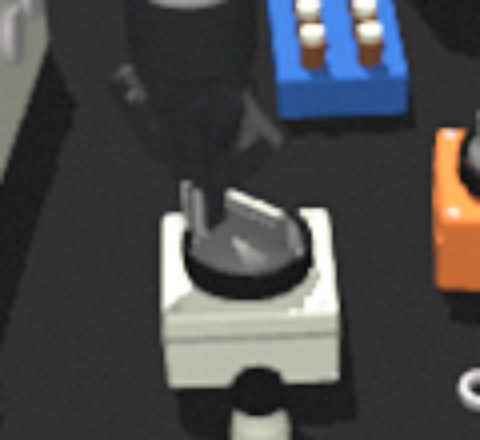

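The wing is turned and stands high, and the dome is at about 86 mm, so it has popped out. One more bit of twist for margin, then back along the arc and away.

```bash
python3 -m crank '[[-2,1.6,0,0,0,5,0],[0,0,0,0,0,0,0],[2,-1.6,0,0,0,-5,0],[2,-1.6,0,0,0,-5,0],[2,-1.6,0,0,0,-5,0],[2,-1.6,0,0,0,-5,0],[2,-1.6,0,0,0,-5,0],[2,-1.6,0,0,0,-5,0],[2,-1.6,0,0,0,-5,0],[2,-1.6,0,0,0,-5,0]]'; python3 -m crank '[[2,-1.6,0,0,0,-5,0],[7,0,0,0,0,0,0],[0,0,-25,0,0,0,0],[0,0,-40,0,0,0,0],[0,0,0,0,0,0,0]]'
python3 - <<'E'
from h import *
s=sense(); print(s['t'],s['ee_pos'])
im,d=save('wrist','w6.png'); W=cloud('wrist',d)
m=(np.hypot(W[...,0]-.579,W[...,1]+.239)<.034)&(W[...,2]>.097)&(W[...,2]<.116)
P=W[m]; print(len(P),np.histogram(P[:,2],np.arange(.096,.118,.002)), cv2.minAreaRect((P[:,:2]*1000).astype(np.float32)))
print(find_in('wrist','start_top'))
for c in [(.508,-.015)]:
        m=(np.hypot(W[...,0]-c[0],W[...,1]-c[1])<.04)&(W[...,2]>.076)&(W[...,2]<.086); P=W[m]
        if len(P): print(P.mean(0),cv2.minEnclosingCircle((P[:,:2]*1000).astype(np.float32)))
E
```

```text
t: 8.8
ee_pos: [0.6008, -0.2183, 0.0963]
tool_rot: [-0.001, 0.69, 0.724, -0.0]
ft_force: [-0.1, -0.1, -0.2]
width: 0.0002
gripper_force: 0.0
t: 9.3
ee_pos: [0.6003, -0.21, 0.1662]
tool_rot: [0.003, 0.66, 0.751, 0.001]
ft_force: [0.4, 0.1, 0.3]
width: 0.0
gripper_force: 0.0
9.3 [ 0.60033329 -0.20998149  0.16619221]
1174 (array([ 42, 125, 358, 139, 499,  11,   0,   0,   0,   0]), array([0.096, 0.098, 0.1  , 0.102, 0.104, 0.106, 0.108, 0.11 , 0.112,
       0.114, 0.116])) ((570.5669555664062, -240.8699188232422), (42.71578598022461, 14.599483489990234), 7.968849182128906)
[{'xyz': [0.575, -0.2306, 0.0852], 'p': 0.46}, {'xyz': [0.5768, -0.2264, 0.0856], 'p': 0.21}]
```

View pics/w6.png

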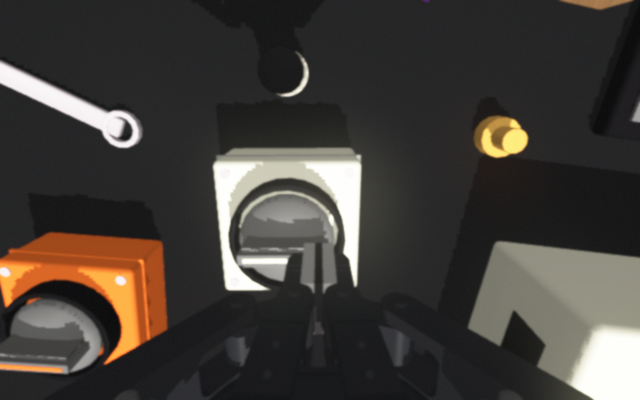

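The wing is back at 7–8° with its top at 107 mm, so the stop is out and at rest. Now to the start button.

```bash
python3 -m crank '[[41,-13.2,0,0,0,0,0],[41,-13.2,0,0,0,0,0],[41,-13.2,0,0,0,0,0],[41,-13.2,0,0,0,0,0],[41,-13.2,0,0,0,0,0],[0,0,40,0,0,0,0],[0,0,16,0,0,0,0],[0,0,0,0,0,0,0],[0,0,0,0,0,0,0]]'
python3 - <<'E'
from h import *
s=sense(); print(s['t'],s['ee_pos'])
im,d=save('wrist','w7.png'); save('side','s7.png')
E
```

```text
t: 10.3
ee_pos: [0.5069, -0.0148, 0.1052]
tool_rot: [-0.001, 0.66, 0.751, -0.0]
ft_force: [0.9, 0.5, 0.0]
width: -0.0004
gripper_force: 0.0
10.3 [ 0.50689612 -0.01475458  0.10522571]
```

View pics/w7.png

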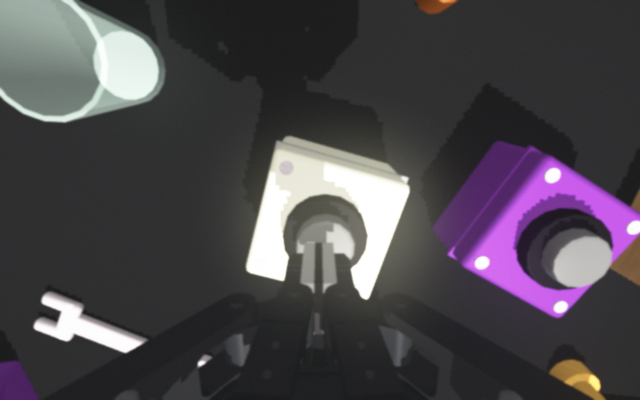

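The fingertips (320,255) are centred over the white box's button at (325,235). Pressing.

```bash
python3 -m crank '[[0,0,13,0,0,0,0],[0,0,5,0,0,0,0],[0,0,3.5,0,0,0,0],[0,0,0,0,0,0,0],[0,0,0,0,0,0,0]]'
```

```text
t: 10.9
ee_pos: [0.5074, -0.015, 0.0846]
tool_rot: [0.0, 0.66, 0.751, 0.0]
ft_force: [0.1, -3.0, 5.3]
width: -0.0002
gripper_force: 2.2
```

```bash
python3 -m crank '[[0,0,1.2,0,0,0,0],[0,0,0,0,0,0,0],[0,0,0,0,0,0,0]]';  python3 -m crank '[[0,0,-15,0,0,0,0],[0,0,-40,0,0,0,0],[0,0,-40,0,0,0,0],[0,0,0,0,0,0,0],[0,0,0,0,0,0,0]]'
python3 - <<'E'
from h import *
im,d=save('wrist','w8.png'); W=cloud('wrist',d)
m=(np.hypot(W[...,0]-.508,W[...,1]+.015)<.02)&(W[...,2]>.074)&(W[...,2]<.088); print('start',m.sum(),np.histogram(W[m][:,2],np.arange(.074,.09,.002)))
im,d=save('top','t8.png'); W=cloud('top',d)
m=(np.hypot(W[...,0]-.579,W[...,1]+.239)<.034)&(W[...,2]>.097)&(W[...,2]<.116); P=W[m]
print('wing',len(P),P.mean(0),P[:,2].max(),cv2.minAreaRect((P[:,:2]*1000).astype(np.float32)))
E
```

```text
t: 11.2
ee_pos: [0.5075, -0.015, 0.0839]
tool_rot: [0.001, 0.66, 0.751, 0.0]
ft_force: [-3.3, -3.0, 13.9]
width: 0.0001
gripper_force: 7.0
t: 11.7
ee_pos: [0.5071, -0.0146, 0.1784]
tool_rot: [0.001, 0.66, 0.751, 0.0]
ft_force: [1.0, 0.1, -0.6]
width: -0.0001
gripper_force: 0.0
start 1391 (array([ 26,  66, 705, 592,   2,   0,   0]), array([0.074, 0.076, 0.078, 0.08 , 0.082, 0.084, 0.086, 0.088]))
wing 158 [ 0.57927987 -0.23757042  0.10534529] 0.11195995129520053 ((579.6121826171875, -238.6689453125), (59.15330123901367, 15.534080505371094), 7.126631736755371)
```

The start button bottomed out at 13.9 N and is back out. The stop is out and at rest, and the arm is clear, so I hand in.

```bash
python3 -c "
from plant import *
print(finish_job())"
```

```text
the job is handed in; nothing more can be done
None
```

I pressed the mushroom stop until it latched, twisted it until it popped out and let it turn back, then pushed the start button fully in and let it go. The job was handed in at about 12 s with no verdict shown.

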